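# Ready the proofing press: park the bed lock, run the bed in, set the pressure

### The arm

A 6-joint arm with a two-finger parallel gripper is mounted at the origin on a cart in front of the work surface, level with it; the furniture and walls round the work are solid. World frame = base frame: x ahead of the robot, y to its left, z up, the work surface at z = 0. Lengths are in m, angles in rad, forces in N, time in s.
With the tool pointing down it reaches from about 0.3 to 1 m from the base axis. Payload 5.1 kg.
Tool frame: the origin (TCP) lies midway between the tips of the shut fingers; the grasp point (between the pads) lies 19 mm behind it (tcp_to_grasp is the distance from the TCP to the grasp point, in m); z points along the fingers, x is the direction in which the jaws open and shut, and the axes are right-handed (so a half turn about z gives the same grasp; the last joint's range is limited). The gripper opens to 95 mm and grips with 3 to 60 N. Pads are 20 mm wide; open, the fingers measure 119 mm over their backs; the gripper's body (75 mm by 180 mm) begins 59 mm behind the grasp point.
Start: joints at [-1.322, 0.124, 1.65, -0, 1.367, -0.083], TCP at [0.212, -0.615, 0.215] pointing down, gripper open.
Joint ranges: [-2.61, 2.61], [-1.02, 2.33], [0.03, 2.71], [-1.35, 4.49], [0.32, 2.68], [-2.91, 2.91]. Speed limits (rad/s): [2.57, 2.57, 3.14, 3.14, 3.14, 3.14].

### API

Orientations are given as a unit quaternion [x, y, z, w].
In Python, from bench import * gives the robot as it stands. The module is installed in compiled form; this text tells all that it offers.
- The arm moves only by the tool move_arm, never from a script. Its argument "moves" is a list of rows, each a list of 7 numbers: the shift along the tool's x, y, z in cm, then the turn, a rotation vector about the tool's x, y, z in rad, then the opening, from 0 (shut) to 1 (fully open). In form: [[tx, ty, tz, rx, ry, rz, grip], ...]. A call has exactly 5 rows; each row is the pose to reach, as a shift and turn from the pose measured when the call began, along the tool's axes at that moment; what a row does not reach only later rows make up. A row lasts 1/10 s, in which the tool goes at most 50 mm and 8.59 degrees, less where a joint would pass 70% of its speed; a pose out of reach is approached as far as the arm can. A call with a gripper value outside its range is refused whole. The fingers move at their own pace and stop on an object; "force" is the grip in N (left out, the last holds). Time passes only in rows, so rows that repeat a pose let the fingers close, or fill a call up. It gives the time, the measured TCP pose, the force and the opening at its end, in the units of the state.
- observe(): the state, without advancing time (a new reading comes with each control period).
- get_image(name): name is "side" or "top" or "wrist"; returns a dict with "frame" (480x640x3 uint8, red, green, blue), "fovy" (degrees; the focal length in pixels is half the picture's height over the tangent of half this angle, whatever the lens; pixels are square), "cx", "cy" (the principal point, pixels), "k1" (the pictures are not rectified: a ray, as slopes to the right and down, at radius r is drawn at 1 + k1 r^2 times it, then the intrinsics apply), "camera_from_world" (4x4, takes a point from world to camera coordinates); the wrist camera has in their place "T_tool_cam" (4x4, takes a point from camera to tool coordinates, whose origin is the TCP and whose axes are the tool frame's). Camera axes: x right, y down, z forward; pixel columns grow to the right and rows downward; lengths in m; the calibration is good to about 2 mm. A picture is of the moment at which its call begins: read the wrist's pose just before it. There is no depth.
- close_job(): hands the job in, once; it reports no verdict.
The state is a dict: "time_s": time; "qpos": joint angles; "joint_velocities": joint speeds; "effort": joint torques, N m; "tool_pos": TCP position; "tool_rot": TCP orientation; "ft_force": force on the tool from outside, world axes, zero at the start; "ft_torque": the same for the moment, N m; "gripper_width": finger opening in m.
Only numpy, scipy, OpenCV 4.12 (cv2) and the standard library are available. Lean on these libraries where they do the work, as an engineer would, in place of code of your own. Each camera call takes 0.05 s, during which the arm holds its last target.

### The job

Get the small proofing press ready to print: pull the bed lock's T-handle out against its spring, twist it clockwise and let it down into its rest notch so that it stays retracted. Then slide the bed by its post grip fully home to the far stop under the roller, and after that click the pressure dial on top of the press clockwise until its pointer stands at the long mark. Leave the lock parked and do not disturb the tin, the rubbing pad or the tape.

Things in the scene. Friction and masses are not known exactly. Their poses are not given: they have to be found in the camera images.
- press: Small grey proofing press fixed to the worktop; base plate 150 mm (x), 18 mm thick, from y = -175 to +220 mm. Origin at z = 0 on its middle line. Own axes: z up, -x its front; the bed slides along y. A bridge (crossbar 60 mm wide in y, 184 mm long in x, top at 150 mm) with roller and dial stands over y = -120 mm, the bed lock at the other end. Place and yaw vary.
- plunger_grip (a point): Centre of the lock's black T-handle bar, at (0, 212, 124) mm in the press's frame at the start. The sprung plunger leans 25 degrees from vertical to the press's +y, away from the bridge. Site z: plunger axis, up out of the housing (pull along it); y: along the bar, 68 mm; x: its thickness, 16 mm (the press's x when locked); 22 mm high. The 38 mm wide housing ends 32 mm below.
- plunger (a joint): How far the plunger is pulled out along its axis, m: 0 = locked (pin in the bed), 0.024 = end of travel. Spring force 7.5 N at 0, rising to 13 N. The handle can be twisted only when pulled out beyond 0.0185 (pull to about 0.021); in the rest notch, 4.5 mm deep, it stays at about 0.014.
- plunger_twist (a joint): Twist of the T-handle about the plunger axis, rad, positive clockwise seen from above the handle: 0 = over the deep slot, 1.22 = over the rest notch, end stops at -0.03 and 1.25. Turns easily; has no spring.
- bed_grip (a point): Point on the axis of the bed's upright black post grip, 24 mm diameter, between the bridge and the lock. The post's top is 18 mm above this point, the bed plate 34 mm below; there is most room for fingers on its +x and -x sides. At the start it stands at (0, 125, 78) mm in the press's frame.
- bed (a joint): Travel of the bed from its locked place toward the bridge (the press's -y), m: 0 = start, 0.110 = far stop. About 2 N of friction; it stays where it is left. It cannot move while the plunger is in.
- dial_grip (a point): On the vertical axis of the pressure dial, at (0, -120, 187) mm in the press's frame, at the height to grip. Black bar 58 mm long (point x), 15 mm thick (point y), from 20 mm below to 10 mm above this point, on a disc of 62 mm diameter. The pale pointer line lies along the point's -x.
- dial (a joint): Turn of the dial, rad, positive clockwise from above. Clicks into a stop every 0.349 rad (20 degrees), 0 to 2.094, with about 0.15 N m. It starts two to four clicks short of the long mark, which is at 1.396 and points to the press's front (-x); short marks show the other stops.
- tin_center (a point): Bystander: ink tin, 71 mm diameter, 49 mm high; point at its centre. Leave alone.
- rubbing_pad_center (a point): Bystander: round black rubbing pad with a wooden handle, 100 mm diameter, 40 mm high; point at its centre. Leave alone.
- tape_center (a point): Bystander: roll of masking tape lying flat, 104 mm diameter, 25 mm high; point at its centre. Leave alone.

How it is judged:
On the way, in this order (a step that is already met when the one before it is completed fails the run):
1. the T-handle is pulled out clear of its deep slot (value of joint plunger above 0.0165 m).
2. the T-handle is twisted and let down into its rest notch, with the bed still in place (value of joint plunger_twist above 1.05 rad and value of joint plunger between 0.0115 and 0.016 m and value of joint bed below 0.02 m), for 0.2 s.
3. the bed is fully home at the far stop (value of joint bed above 0.104 m), for 0.2 s.
4. the dial stands at the long mark (value of joint dial between 1.27 and 1.52 rad), for 0.2 s.
At the end, for the whole second after the job is handed in: The lock rests retracted in its notch (pulled out 11.5 to 16 mm, twisted more than 1.05 rad), the bed is within 6 mm of its far stop, and the dial is at rest in the click stop of the long mark (1.27 to 1.52 rad) (all of step 4 and value of joint plunger_twist above 1.05 rad and value of joint plunger between 0.0115 and 0.016 m and value of joint bed above 0.104 m and velocity of joint dial between -0.05 and 0.05 rad/s); the robot touches nothing.
It fails at once if the tin is displaced by more than 20 mm (distance of tin_center from where it was at the start of the episode above 0.02 m).
It fails at once if the rubbing pad is displaced by more than 20 mm (distance of rubbing_pad_center from where it was at the start of the episode above 0.02 m).
It fails at once if the tape is displaced by more than 20 mm (distance of tape_center from where it was at the start of the episode above 0.02 m).
It also fails if it takes over 56 s, if anything falls off the work surface, if the arm or the gripper's body presses on something with over 40 N, if the wrist force passes 120 N, or if a joint passes its speed limit or range.

## Working session

There is one attempt and no reset: what is moved stays moved. The work goes in short steps, Python scripts to look and compute and a tool call to move; the robot and the scene stay as the last step left them, time stands still between calls to the robot, and variables do not carry over. Pictures are saved under pics/ and viewed, and the job is handed in when it is done.

Besides the shell and the picture viewer there is one more tool, called after "Request:" by a JSON object that holds its "api" and its "payload". move_arm: Moves the arm, as the interface text tells. Its arguments: {"type":"object","properties":{"moves":{"type":"array","items":{"type":"array","items":{"type":"number"}}},"force":{"type":"number"}},"required":["moves"]}

```bash
mkdir -p pics; ls
python3 - <<'E'
from bench import *
import cv2,json
print(observe())
for n in ["side","top","wrist"]:
    r=get_image(n)
    cv2.imwrite(f"pics/{n}0.png",r["frame"][:,:,::-1])
    print(n,{k:(v.tolist() if hasattr(v,'tolist') else v) for k,v in r.items() if k!="frame"})
E
```

```text
pics
{'time_s': 0.0, 'qpos': array([-1.32158117e+00,  1.24511570e-01,  1.65163679e+00, -5.29103516e-07,
        1.36747053e+00, -8.26431725e-02]), 'joint_velocities': array([-0.00123674,  0.0006094 ,  0.00049275, -0.00162451, -0.00035749,
       -0.00063605]), 'effort': array([-3.23335735e-04, -4.17603922e+01, -3.59931278e+01,  7.73403933e-02,
        4.91734268e-02, -1.47492601e-04]), 'tool_pos': array([ 0.21156272, -0.61395071,  0.21340484]), 'tool_rot': array([ 8.14186485e-01, -5.80602567e-01, -7.73662218e-04, -6.54105806e-04]), 'ft_force': array([ 0.51663331,  0.60786494, -0.47809422]), 'ft_torque': array([-0.00351274,  0.02581814, -0.02383913]), 'gripper_width': 0.09510780018064216}
side {'fovy': 43.051852728927884, 'cx': 319.3641603026689, 'cy': 233.69404263854454, 'k1': -0.019338252521951434, 'camera_from_world': [[-0.6532026997801741, -0.7571597938470859, -0.005939661718517789, 0.3284514773985899], [-0.33318179571919826, 0.2944628272506417, -0.8957016994339629, 0.2885280891735129], [0.6799383236744508, -0.5830957811106142, -0.4446157735053721, 1.5679435800100312], [0.0, 0.0, 0.0, 1.0]]}
top {'fovy': 44.46041179134694, 'cx': 320.8949175141971, 'cy': 241.31380320629168, 'k1': 0.02041114571843603, 'camera_from_world': [[-0.013463214121653359, -0.9998912167236799, 0.0060246646673230275, -0.0009613737979440265], [-0.9858315368601057, 0.012265933139376748, -0.16728935356520008, 0.5206340967184883], [0.16719725714722922, -0.008191556815375083, -0.9858894337598837, 1.7955695200219397], [0.0, 0.0, 0.0, 1.0]]}
wrist {'fovy': 63.56155855515057, 'cx': 318.5880482383567, 'cy': 247.1784871192939, 'k1': -0.06192753919740617, 'T_tool_cam': [[0.9999986867446055, 0.00162064312156549, -4.99342873346007e-06, 0.000301036341608385], [-0.001572245023393497, 0.9708734159636833, 0.2395878507366207, -0.06717472935146915], [0.0003931343895188494, -0.23958752824569018, 0.9708746890070162, -0.17025262089684395], [0.0, 0.0, 0.0, 1.0]]}
```

View pics/top0.png

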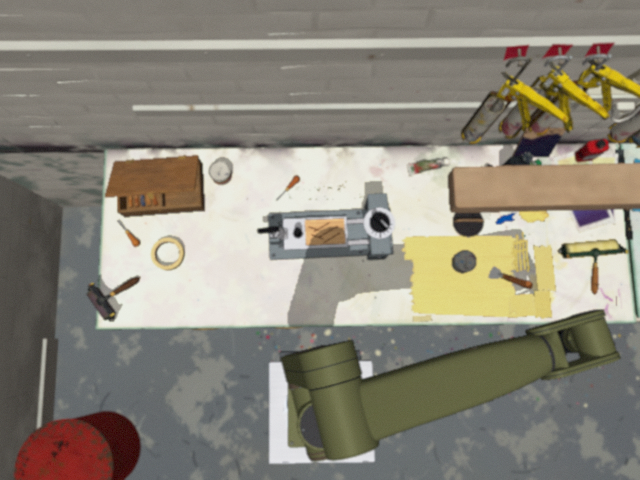

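View pics/side0.png

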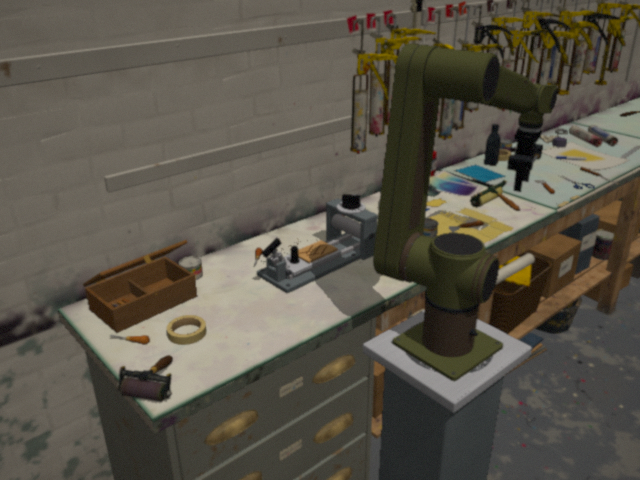

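View pics/wrist0.png

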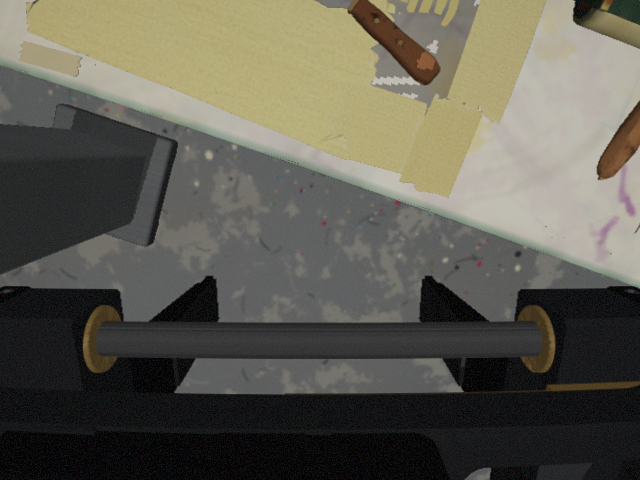

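```bash
cat > h.py <<'E'
import numpy as np,cv2
from scipy.spatial.transform import Rotation as R
def intr(r):
    f=240/np.tan(np.radians(r["fovy"])/2); return f
def proj(r,P,Twc=None):
    T=np.array(r["camera_from_world"]) if Twc is None else Twc
    P=np.atleast_2d(P); c=P@T[:3,:3].T+T[:3,3]
    s=c[:,:2]/c[:,2:]; s=s*(1+r["k1"]*(s**2).sum(1,keepdims=True))
    return s*intr(r)+[r["cx"],r["cy"]]
def ray(r,uv,T=None):
    T=np.array(r["camera_from_world"]) if T is None else T
    d=(np.array(uv,float)-[r["cx"],r["cy"]])/intr(r); s=d.copy()
    for _ in range(20): s=d/(1+r["k1"]*(s@s))
    v=T[:3,:3].T@np.array([s[0],s[1],1]); o=-T[:3,:3].T@T[:3,3]
    return o,v/np.linalg.norm(v)
def onz(r,uv,z,T=None):
    o,v=ray(r,uv,T); return o+v*(z-o[2])/v[2]
def wristT(r,st):
    Tt=np.eye(4);Tt[:3,:3]=R.from_quat(st["tool_rot"]).as_matrix();Tt[:3,3]=st["tool_pos"]
    return np.linalg.inv(Tt@np.array(r["T_tool_cam"]))
E
python3 - <<'E'
from bench import *
import cv2
from h import *
import pickle
d={n:get_image(n) for n in ["side","top"]}
pickle.dump(d,open("c0.pkl","wb"))
t=d["top"]["frame"][170:280,240:420,::-1]; cv2.imwrite("pics/topz.png",cv2.resize(t,None,fx=4.4,fy=4.4,interpolation=cv2.INTER_CUBIC))
t=d["side"]["frame"][180:300,240:400,::-1]; cv2.imwrite("pics/sidez.png",cv2.resize(t,None,fx=5,fy=5,interpolation=cv2.INTER_CUBIC))
E
```

```text
(no output)
```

View pics/topz.png

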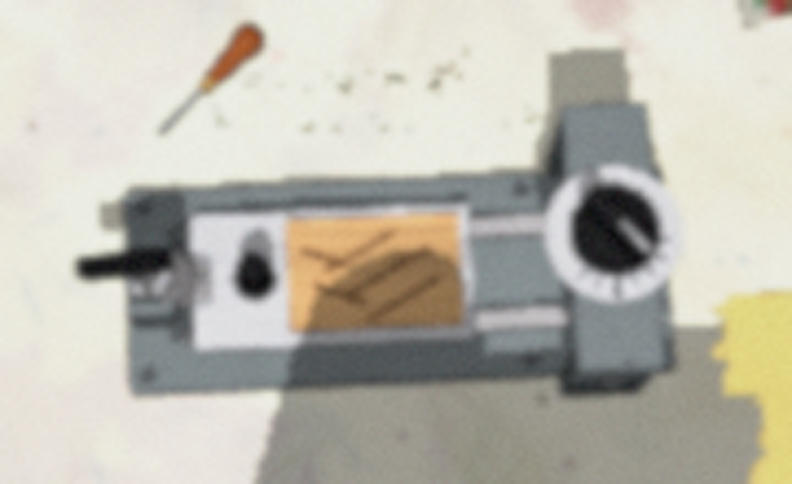

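View pics/sidez.png

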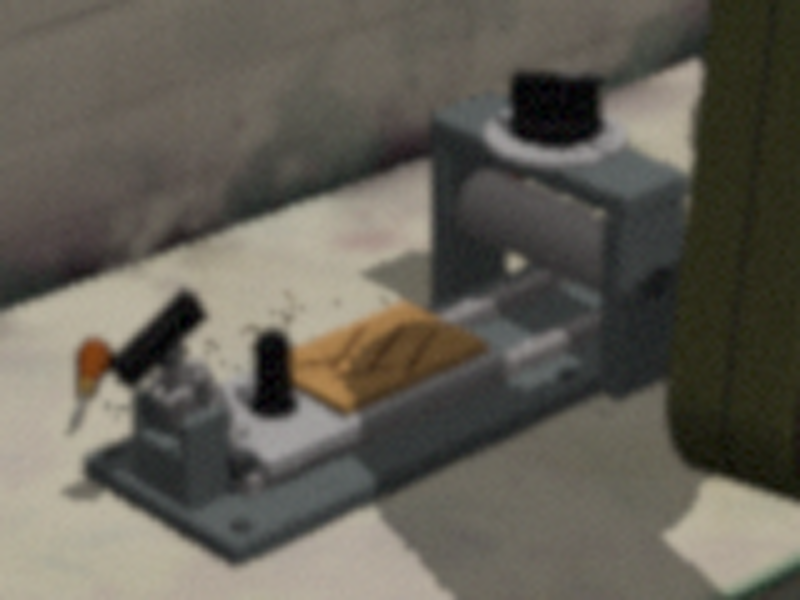

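```bash
cat > fit.py <<'E'
from h import *
import pickle
from scipy.optimize import least_squares
d=pickle.load(open("c0.pkl","rb"))
S,C=np.sin(np.radians(25)),np.cos(np.radians(25))
zt=lambda x,y:(240+x/4.4,170+y/4.4); zs=lambda x,y:(240+x/5,180+y/5)
def bar(s,h): # along bar s, height h rel
    return [0,212+s*C+h*S,124-s*S+h*C]
top=[((132,393),[-75,220,18]),((128,188),[75,220,18]),((254,268),[0,125,96]),((613,228),[0,-120,197]),((566,104),[92,-90,150]),((645,102),[92,-150,150]),((567,370),[-92,-90,150]),((652,370),[-92,-150,150])]
side=[((238,562),[-75,220,18]),((88,466),[75,220,18]),((270,338),[0,125,96]),((557,80),[0,-120,197]),((605,192),[-92,-90,150]),((690,182),[-92,-150,150]),((434,117),[92,-90,150])]
def w(p,P):
    P=np.array(P)/1000; c,s=np.cos(p[2]),np.sin(p[2]); return np.c_[p[0]+c*P[:,0]-s*P[:,1],p[1]+s*P[:,0]+c*P[:,1],P[:,2]]
def res(p,full=False):
    a=proj(d["top"],w(p,[q for _,q in top]))-[zt(*u) for u,_ in top]
    b=proj(d["side"],w(p,[q for _,q in side]))-[zs(*u) for u,_ in side]
    return (a,b) if full else np.r_[a,b].ravel()
r=least_squares(res,[.6,.05,0],loss="soft_l1")
print(r.x); a,b=res(r.x,True); print(a.round(1),b.round(1),sep="\n")
for n,P in dict(plg=[0,212,124],bed=[0,125,78],dial=[0,-120,187]).items(): print(n,w(r.x,[P]).round(4))
E
python3 fit.py
```

```text
[ 0.54875511 -0.05976925  0.0284444 ]
[[-1.4  0.6]
 [-1.8  0.7]
 [-0.7 -0.1]
 [ 1.3 -0.9]
 [-1.5  0.7]
 [ 0.6  0.4]
 [ 1.7  1.1]
 [ 2.8  0.3]]
[[-1.2 -3.1]
 [-2.1 -2.6]
 [-0.  -0.8]
 [-0.2 -1. ]
 [ 4.1  1.3]
 [ 0.1 -2.2]
 [-1.8 -0.8]]
plg [[0.5427 0.1521 0.124 ]]
bed [[0.5452 0.0652 0.078 ]]
dial [[ 0.5522 -0.1797  0.187 ]]
```

```bash
cat >> h.py <<'E'
def step(st,pos,Rm):
    R0=R.from_quat(st["tool_rot"]); 
    t=R0.inv().apply(np.array(pos)-st["tool_pos"])*100
    rv=(R0.inv()*R.from_matrix(Rm)).as_rotvec()
    return t.round(2).tolist()+rv.round(4).tolist()
def toolR(yaw,tilt=0,tw=0,yoff=0):
    # press-aligned; tool x=+press x at tw=0, tool z = -plunger axis (lean tilt to press +y); tw clockwise from above
    S,C=np.sin(tilt),np.cos(tilt)
    M=np.array([[1,0,0],[0,-C,S],[0,-S,-C]]).T
    return R.from_euler("z",yaw).as_matrix()@M@R.from_euler("z",tw).as_matrix()
E
python3 - <<'E'
from bench import *
from h import *
st=observe()
print(step(st,[.55,-.1,.40],toolR(.0284)))
E
```

```text
[-37.62, -48.74, -18.55, -0.0007, 0.0008, -1.2675]
```

Request:
{"api": "move_arm", "payload": {"moves": [[-3,-4,-10,0,0,-0.1,1],[-37.6,-48.7,-18.5,0,0,-1.267,1],[-37.6,-48.7,-18.5,0,0,-1.267,1],[-37.6,-48.7,-18.5,0,0,-1.267,1],[-37.6,-48.7,-18.5,0,0,-1.267,1]]}}

```text
time_s: 0.75
tool_pos: [0.3317, -0.4315, 0.3058]
tool_rot: [0.965, -0.264, -0.0, -0.0]
ft_force: [0.8, -0.6, -0.0]
gripper_width: 0.0952
```

```bash
cat > go.py <<'E'
import sys
from bench import *
from h import *
def cur(): 
    st=observe(); print("t",st["time_s"],"p",st["tool_pos"].round(4),"q",st["qpos"].round(2),"F",st["ft_force"].round(1),"w",round(st["gripper_width"],4)); return st
E
python3 - <<'E'
from go import *
st=cur()
print(step(st,[.55,-.1,.40],toolR(.0284)))
E
```

```text
t 0.75 p [ 0.3317 -0.4315  0.3058] q [-1.01 -0.15  1.77  0.    1.52 -0.48] F [ 0.8 -0.6 -0. ] w 0.0952
[1.94, -39.65, -9.39, -0.0008, 0.0001, -0.5619]
```

Request:
{"api": "move_arm", "payload": {"moves": [[1.9,-39.7,-9.4,0,0,-0.56,1],[1.9,-39.7,-9.4,0,0,-0.56,1],[1.9,-39.7,-9.4,0,0,-0.56,1],[1.9,-39.7,-9.4,0,0,-0.56,1],[1.9,-39.7,-9.4,0,0,-0.56,1]]}}

```text
time_s: 1.25
tool_pos: [0.4651, -0.2279, 0.3637]
tool_rot: [1.0, 0.014, 0.0, -0.0]
ft_force: [0.5, 0.4, 0.1]
gripper_width: 0.095
```

Run:
```python
from go import *
st=cur()
print(step(st,[.55,-.1,.40],toolR(.0284)))
```

```text
t 1.25 p [ 0.4651 -0.2279  0.3637] q [-0.56 -0.22  1.74  0.    1.63 -0.59] F [0.5 0.4 0.1] w 0.095
[8.85, -12.54, -3.62, -0.0005, -0.0006, -0.0001]
```

Request:
{"api": "move_arm", "payload": {"moves": [[8.8,-12.5,-3.6,0,0,0,1],[8.8,-12.5,-3.6,0,0,0,1],[8.8,-12.5,-3.6,0,0,0,1],[8.8,-12.5,-3.6,0,0,0,1],[8.8,-12.5,-3.6,0,0,0,1]]}}

```text
time_s: 1.75
tool_pos: [0.5501, -0.0992, 0.3999]
tool_rot: [1.0, 0.016, 0.0, -0.0]
ft_force: [-0.6, -0.7, 0.0]
gripper_width: 0.0951
```

```bash
cat > snap.py <<'E'
from go import *
import pickle,sys
st=cur(); r=get_image("wrist"); pickle.dump((st,r),open(sys.argv[1]+".pkl","wb"))
cv2.imwrite(f"pics/{sys.argv[1]}.png",r["frame"][:,:,::-1])
E
python3 snap.py w1
```

```text
t 1.75 p [ 0.5501 -0.0992  0.3999] q [-0.27 -0.13  1.6   0.    1.67 -0.31] F [-0.6 -0.7  0. ] w 0.0951
```

View pics/w1.png

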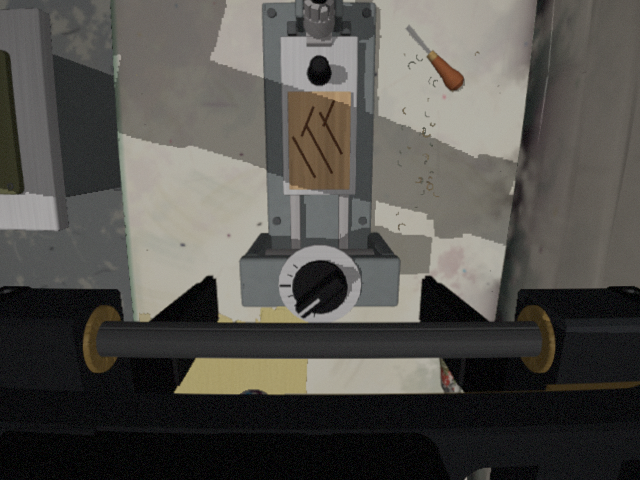

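Run:
```python
import cv2
i=cv2.imread("pics/w1.png")
cv2.imwrite("pics/w1a.png",cv2.resize(i[225:325,230:410],None,fx=4.4,fy=4.4,interpolation=cv2.INTER_CUBIC))
cv2.imwrite("pics/w1b.png",cv2.resize(i[0:100,240:400],None,fx=5,fy=5,interpolation=cv2.INTER_CUBIC))
```

```text
(no output)
```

View pics/w1a.png

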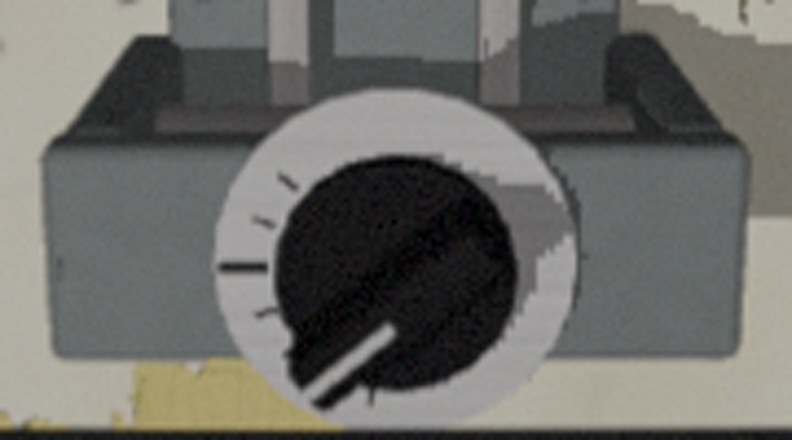

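View pics/w1b.png

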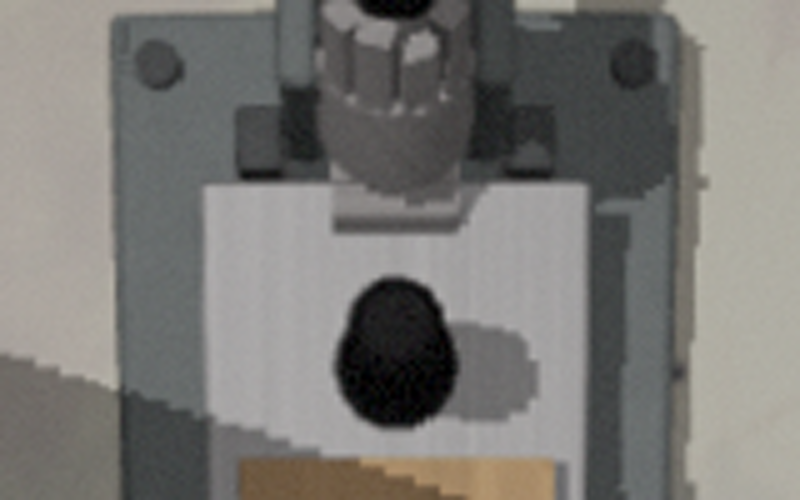

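```bash
cat > fit2.py <<'E'
from fit import *
st,rw=pickle.load(open("w1.pkl","rb")); T=wristT(rw,st)
za=lambda x,y:(230+x/4.4,225+y/4.4); zb=lambda x,y:(240+x/5,0+y/5)
W=[(zb(113,17),[-75,220,18]),(zb(678,15),[75,220,18]),(zb(395,325),[0,125,96]),(za(44,140),[-92,-90,150]),(za(748,140),[92,-90,150]),(za(50,358),[-92,-150,150]),(za(744,358),[92,-150,150]),(za(390,331),[0,-120,197])]
# free camera lateral error too small; fit only
def rw2(p): return (proj(rw,w(p,[q for _,q in W]),T)-[u for u,_ in W])
r2=least_squares(lambda p:rw2(p).ravel(),r.x,loss="soft_l1")
print("wrist",r2.x); print(rw2(r2.x).round(1)); 
for n,P in dict(plg=[0,212,124],bed=[0,125,78],dial=[0,-120,187]).items(): print(n,w(r2.x,[P]).round(4))
E
python3 fit2.py
```

```text
[ 0.54875511 -0.05976925  0.0284444 ]
[[-1.4  0.6]
 [-1.8  0.7]
 [-0.7 -0.1]
 [ 1.3 -0.9]
 [-1.5  0.7]
 [ 0.6  0.4]
 [ 1.7  1.1]
 [ 2.8  0.3]]
[[-1.2 -3.1]
 [-2.1 -2.6]
 [-0.  -0.8]
 [-0.2 -1. ]
 [ 4.1  1.3]
 [ 0.1 -2.2]
 [-1.8 -0.8]]
plg [[0.5427 0.1521 0.124 ]]
bed [[0.5452 0.0652 0.078 ]]
dial [[ 0.5522 -0.1797  0.187 ]]
wrist [ 0.55027122 -0.05894913  0.03570345]
[[-1.4 -2. ]
 [ 0.9 -1.9]
 [ 0.1 -0.6]
 [-1.8  1.8]
 [ 1.2  1.3]
 [-0.4  1.8]
 [-0.5  1.3]
 [ 1.3 -1.5]]
plg [[0.5427 0.1529 0.124 ]]
bed [[0.5458 0.066  0.078 ]]
dial [[ 0.5546 -0.1789  0.187 ]]
```

```bash
cat >> go.py <<'E'
YAW=.033
AX=np.array([-np.sin(YAW)*np.sin(np.radians(25)),np.cos(YAW)*np.sin(np.radians(25)),np.cos(np.radians(25))])
PL=np.array([.5427,.1525,.124])
T25=np.radians(25)
E
python3 - <<'E'
from go import *
st=cur()
print(step(st,PL+AX*.10,toolR(YAW,T25)))
E
```

```text
t 1.8 p [ 0.5494 -0.1004  0.3994] q [-0.28 -0.13  1.6  -0.    1.67 -0.31] F [-0.5  0.   0. ] w 0.0953
[0.06, -29.52, 18.48, -0.4364, 0.0011, -0.0036]
```

Request:
{"api": "move_arm", "payload": {"moves": [[0,-10,3,-0.1,0,0,1],[0,-20,8,-0.25,0,0,1],[0,-29.5,18.5,-0.436,0,0,1],[0,-29.5,18.5,-0.436,0,0,1],[0,-29.5,18.5,-0.436,0,0,1]]}}

```text
time_s: 2.3
tool_pos: [0.5418, 0.1138, 0.2729]
tool_rot: [0.976, 0.015, 0.002, 0.217]
ft_force: [1.2, -0.6, 0.3]
gripper_width: 0.0953
```

Request:
{"api": "move_arm", "payload": {"moves": [[0,0,0,0,0,0,1],[0,0,0,0,0,0,1],[0,0,0,0,0,0,1],[0,0,0,0,0,0,1],[0,0,0,0,0,0,1]]}}

```text
time_s: 2.8
tool_pos: [0.5424, 0.1125, 0.2745]
tool_rot: [0.976, 0.013, 0.003, 0.217]
ft_force: [-0.3, 0.6, 0.2]
gripper_width: 0.0951
```

Run:
```python
from go import *
st=cur()
print(step(st,PL+AX*.10,toolR(YAW,T25)))
```

```text
t 2.8 p [0.5424 0.1125 0.2745] q [ 0.32 -0.03  1.75 -0.42  1.55  0.33] F [-0.3  0.6  0.2] w 0.0951
[0.11, -9.99, 1.94, 0.0007, 0.0022, -0.0057]
```

Request:
{"api": "move_arm", "payload": {"moves": [[0.1,-10,1.9,0,0.002,-0.006,1],[0.1,-10,1.9,0,0.002,-0.006,1],[0.1,-10,1.9,0,0.002,-0.006,1],[0.1,-10,1.9,0,0.002,-0.006,1],[0.1,-10,1.9,0,0.002,-0.006,1]]}}

```text
time_s: 3.3
tool_pos: [0.5421, 0.1943, 0.2166]
tool_rot: [0.976, 0.015, 0.005, 0.217]
ft_force: [-0.2, 0.8, 0.5]
gripper_width: 0.095
```

```bash
python3 snap.py w2;python3 - <<'E'
from go import *
import pickle
st,r=pickle.load(open("w2.pkl","rb"));T=wristT(r,st)
print(step(st,PL+AX*.10,toolR(YAW,T25)))
b=toolR(YAW,T25)[:,1]
i=r["frame"][:,:,::-1].copy()
for P in [PL+AX*.011,PL+AX*.011+b*.034,PL+AX*.011-b*.034]:
    u=proj(r,P,T)[0]; print(u); cv2.circle(i,tuple(int(v) for v in u),3,(0,0,255),1)
cv2.imwrite("pics/w2m.png",i)
E
```

```text
t 3.3 p [0.5421 0.1943 0.2166] q [ 0.45  0.09  1.74 -0.4   1.51  0.48] F [-0.2  0.8  0.5] w 0.095
[-0.08, -0.12, 0.16, 0.0002, -0.0015, -0.0017]
[316.44200252 248.79223831]
[316.51154875 294.86739228]
[316.37224295 199.83790648]
```

View pics/w2m.png

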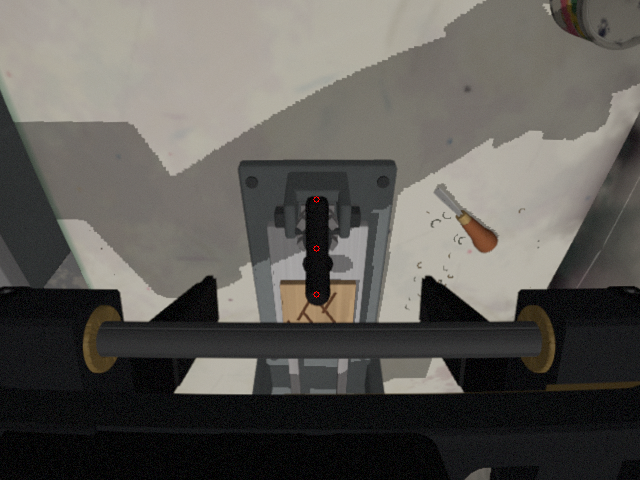

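Request:
{"api": "move_arm", "payload": {"moves": [[0,-0.05,4,0,0,0,1],[0,-0.05,8,0,0,0,1],[0,-0.05,10.5,0,0,0,1],[0,-0.05,12.0,0,0,0,1],[0,-0.05,12.0,0,0,0,1]], "force": 25}}

```text
time_s: 3.85
tool_pos: [0.5434, 0.1425, 0.107]
tool_rot: [0.976, 0.014, 0.004, 0.217]
ft_force: [-0.5, 0.5, 0.4]
gripper_width: 0.0952
```

Run:
```python
from go import *
st=cur()
print(step(st,PL-AX*.019,toolR(YAW,T25)))
r=get_image("side"); t=r["frame"][180:300,240:400,::-1]; cv2.imwrite("pics/s3.png",cv2.resize(t,None,fx=5,fy=5,interpolation=cv2.INTER_CUBIC))
```

```text
t 3.85 p [0.5434 0.1425 0.107 ] q [ 0.37  0.14  1.87 -0.43  1.31  0.49] F [-0.5  0.5  0.4] w 0.0952
[-0.04, -0.19, -0.06, 0.0006, 0.0009, -0.0033]
```

View pics/s3.png

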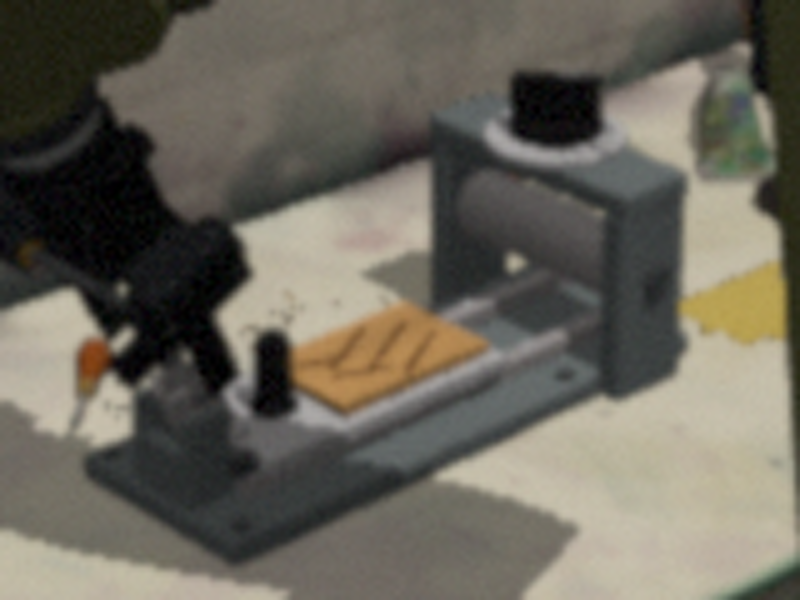

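Request:
{"api": "move_arm", "payload": {"moves": [[-0.05,-0.15,-0.1,0,0,0,1],[-0.05,-0.15,-0.1,0,0,0,0],[-0.05,-0.15,-0.1,0,0,0,0],[-0.05,-0.15,-0.1,0,0,0,0],[-0.05,-0.15,-0.1,0,0,0,0]], "force": 30}}

```text
time_s: 4.4
tool_pos: [0.544, 0.1455, 0.1092]
tool_rot: [0.976, 0.015, 0.005, 0.216]
ft_force: [-0.7, -0.8, -0.3]
gripper_width: 0.0686
```

Request:
{"api": "move_arm", "payload": {"moves": [[0,0,0,0,0,0,0],[0,0,0,0,0,0,0],[0,0,0,0,0,0,0],[0,0,0,0,0,0,0],[0,0,0,0,0,0,0]]}}

```text
time_s: 4.9
tool_pos: [0.544, 0.1455, 0.1092]
tool_rot: [0.976, 0.015, 0.005, 0.216]
ft_force: [-0.0, 0.6, -0.6]
gripper_width: 0.0287
```

Request:
{"api": "move_arm", "payload": {"moves": [[0,0,0,0,0,0,0],[0,0,0,0,0,0,0],[0,0,0,0,0,0,0],[0,0,0,0,0,0,0],[0,0,0,0,0,0,0]]}}

```text
time_s: 5.4
tool_pos: [0.5435, 0.1455, 0.1091]
tool_rot: [0.976, 0.015, 0.005, 0.216]
ft_force: [-3.6, 1.3, 2.5]
gripper_width: 0.0201
```

Run:
```python
from go import *
st=cur()
print(step(st,PL-AX*.019,toolR(YAW,T25)),(st["tool_pos"]@AX))
```

```text
t 5.4 p [0.5435 0.1455 0.1091] q [ 0.37  0.14  1.87 -0.42  1.31  0.49] F [-3.6  1.3  2.5] w 0.0201
[-0.06, -0.01, 0.25, -0.0003, -0.0013, -0.0035] 0.15275549407093045
```

Request:
{"api": "move_arm", "payload": {"moves": [[0,0,0,0,0,0,0],[0,0,0,0,0,0,0],[0,0,0,0,0,0,0],[0,0,0,0,0,0,0],[0,0,0,0,0,0,0]]}}

```text
time_s: 5.9
tool_pos: [0.5435, 0.1455, 0.1091]
tool_rot: [0.976, 0.015, 0.004, 0.216]
ft_force: [-3.8, 1.3, 3.3]
gripper_width: 0.0197
```

```bash
python3 snap.py w4
python3 - <<'E'
import cv2
i=cv2.imread("pics/w4.png")
cv2.imwrite("pics/w4z.png",cv2.resize(i[200:400,200:440],None,fx=3,fy=3,interpolation=cv2.INTER_CUBIC))
from bench import *
r=get_image("side"); t=r["frame"][200:290,240:320,::-1]; cv2.imwrite("pics/s4.png",cv2.resize(t,None,fx=6.6,fy=6.6,interpolation=cv2.INTER_CUBIC))
E
```

```text
t 5.9 p [0.5435 0.1455 0.1091] q [ 0.37  0.14  1.87 -0.42  1.31  0.49] F [-3.8  1.3  3.3] w 0.0197
```

View pics/w4z.png

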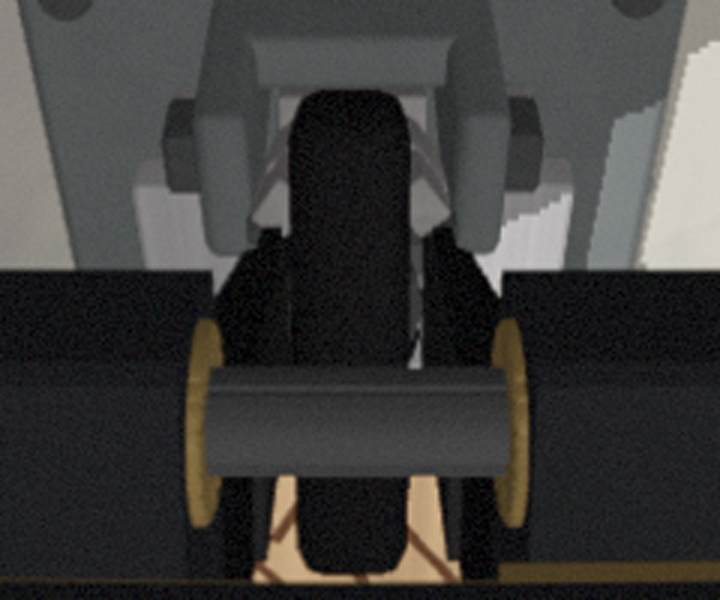

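View pics/s4.png

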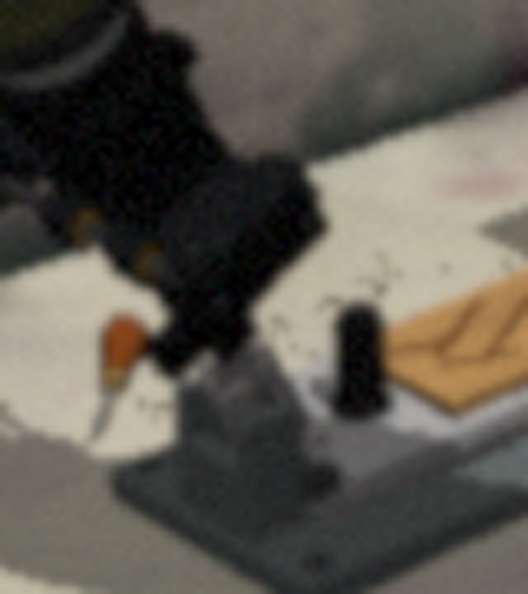

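Request:
{"api": "move_arm", "payload": {"moves": [[-0.1,0,0.15,0,0,0,0],[-0.15,0,0.15,0,0,0,0],[-0.15,0,0.15,0,0,0,0],[-0.15,0,0.15,0,0,0,0],[-0.15,0,0.15,0,0,0,0]], "force": 35}}

```text
time_s: 6.5
tool_pos: [0.5432, 0.1454, 0.1091]
tool_rot: [0.976, 0.015, 0.006, 0.216]
ft_force: [-3.3, 1.8, 5.9]
gripper_width: 0.0199
```

Request:
{"api": "move_arm", "payload": {"moves": [[0,0,-0.5,0,0,0,0],[0,0,-1.0,0,0,0,0],[0,0,-1.5,0,0,0,0],[0,0,-2.0,0,0,0,0],[0,0,-2.1,0,0,0,0]]}}

```text
time_s: 7.0
tool_pos: [0.5422, 0.1534, 0.1261]
tool_rot: [0.976, 0.015, 0.005, 0.216]
ft_force: [3.1, -5.7, -12.6]
gripper_width: 0.0202
```

```bash
python3 - <<'E'
from go import *
st=cur()
print(step(st,PL-AX*.019,toolR(YAW,T25)),(st["tool_pos"]@AX)-.15275)
E
python3 snap.py w5
```

```text
t 7.0 p [0.5422 0.1534 0.1261] q [ 0.39  0.12  1.85 -0.42  1.34  0.49] F [  3.1  -5.7 -12.6] w 0.0202
[0.04, -0.01, 2.13, 0.0, -0.0025, -0.003] 0.018781441130127974
t 7.0 p [0.5422 0.1534 0.1261] q [ 0.39  0.12  1.85 -0.42  1.34  0.49] F [  3.1  -5.7 -12.6] w 0.0202
```

View pics/w5.png

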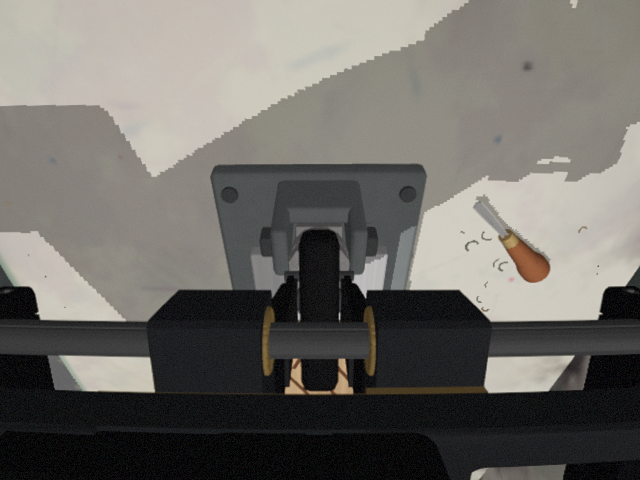

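Request:
{"api": "move_arm", "payload": {"moves": [[0,0,-0.3,0,0,0,0],[0,0,-0.35,0,0,0,0],[0,0,-0.35,0,0,0,0],[0,0,-0.35,0,0,0,0],[0,0,-0.35,0,0,0,0]]}}

```text
time_s: 7.55
tool_pos: [0.5418, 0.1537, 0.1269]
tool_rot: [0.976, 0.015, 0.005, 0.217]
ft_force: [2.8, -5.6, -12.3]
gripper_width: 0.02
```

Run:
```python
from go import *
st=cur()
print(step(st,PL-AX*.019,toolR(YAW,T25)),(st["tool_pos"]@AX)-.15275)
```

```text
t 7.55 p [0.5418 0.1537 0.1269] q [ 0.39  0.12  1.85 -0.42  1.35  0.49] F [  2.8  -5.6 -12.3] w 0.02
[0.08, -0.02, 2.22, 0.0016, -0.0016, -0.0019] 0.01963744896935271
```

Request:
{"api": "move_arm", "payload": {"moves": [[0,0,-0.4,0,0,0,0],[0,0,-0.4,0,0,0.1,0],[0,0,-0.4,0,0,0.24,0],[0,0,-0.4,0,0,0.38,0],[0,0,-0.4,0,0,0.5,0]]}}

```text
time_s: 8.05
tool_pos: [0.5413, 0.1542, 0.128]
tool_rot: [0.949, -0.229, 0.058, 0.21]
ft_force: [3.5, -4.8, -12.0]
gripper_width: 0.02
```

```bash
python3 - <<'E'
from go import *
st=cur(); print(st["ft_torque"])
print(step(st,PL-AX*.019,toolR(YAW,T25,1.22)),(st["tool_pos"]@AX)-.15275)
E
python3 snap.py w6
```

```text
t 8.05 p [0.5413 0.1542 0.128 ] q [ 0.39  0.12  1.85 -0.42  1.35  0.99] F [  3.5  -4.8 -12. ] w 0.02
[ 0.24803408 -0.51010286  0.2305154 ]
[0.11, -0.08, 2.34, 0.0022, -0.0024, 0.714] 0.020859336196338313
t 8.05 p [0.5413 0.1542 0.128 ] q [ 0.39  0.12  1.85 -0.42  1.35  0.99] F [  3.5  -4.8 -12. ] w 0.02
```

View pics/w6.png

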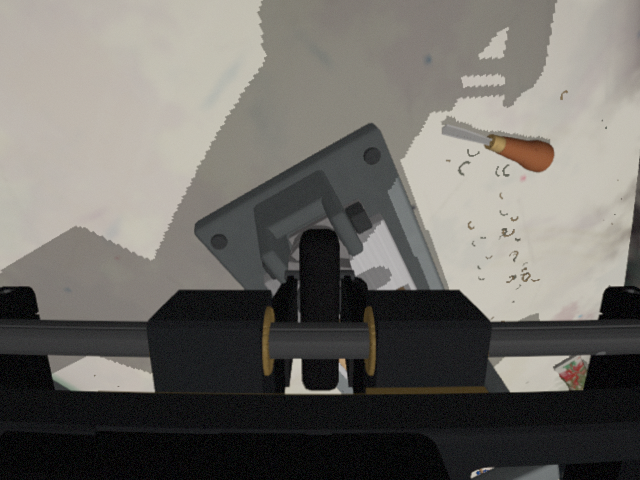

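Request:
{"api": "move_arm", "payload": {"moves": [[0,0,-0.25,0,0,0.14,0],[0,0,-0.25,0,0,0.28,0],[0,0,-0.25,0,0,0.42,0],[0,0,-0.25,0,0,0.56,0],[0,0,-0.25,0,0,0.7,0]]}}

```text
time_s: 8.6
tool_pos: [0.5405, 0.1544, 0.1276]
tool_rot: [0.811, -0.543, 0.127, 0.178]
ft_force: [2.2, -4.3, -13.4]
gripper_width: 0.0199
```

Run:
```python
from go import *
st=cur(); print(st["ft_torque"])
print(step(st,PL-AX*.019,toolR(YAW,T25,1.22)),(st["tool_pos"]@AX)-.15275)
```

```text
t 8.6 p [0.5405 0.1544 0.1276] q [ 0.39  0.12  1.85 -0.42  1.35  1.7 ] F [  2.2  -4.3 -13.4] w 0.0199
[ 0.51942452 -0.4223829   0.19846775]
[0.09, -0.2, 2.31, 0.0033, -0.003, 0.0061] 0.020561930721785387
```

Request:
{"api": "move_arm", "payload": {"moves": [[0,0,-0.1,0,0,0.015,0],[0,0,0.1,0,0,0.015,0],[0,0,0.3,0,0,0.015,0],[0,0,0.5,0,0,0.015,0],[0,0,0.6,0,0,0.015,0]]}}

```text
time_s: 9.1
tool_pos: [0.5407, 0.1517, 0.1215]
tool_rot: [0.806, -0.549, 0.128, 0.177]
ft_force: [0.4, -1.4, -5.2]
gripper_width: 0.0198
```

Run:
```python
from go import *
st=cur(); print(st["ft_torque"])
print(step(st,PL-AX*.019,toolR(YAW,T25,1.22)),(st["tool_pos"]@AX)-.15275)
```

```text
t 9.1 p [0.5407 0.1517 0.1215] q [ 0.39  0.13  1.86 -0.42  1.34  1.72] F [ 0.4 -1.4 -5.2] w 0.0198
[ 0.42471585 -0.11176191  0.10471341]
[0.1, -0.18, 1.64, 0.0032, -0.003, -0.0087] 0.013915390373700043
```

Request:
{"api": "move_arm", "payload": {"moves": [[0,0,0.1,0,0,0,0.5],[0,0,0.1,0,0,0,0.5],[0,0,0.1,0,0,0,0.5],[0,0,0.1,0,0,0,0.5],[0,0,0.1,0,0,0,0.5]]}}

```text
time_s: 9.6
tool_pos: [0.5411, 0.1516, 0.1213]
tool_rot: [0.807, -0.55, 0.128, 0.176]
ft_force: [0.6, -0.5, -0.0]
gripper_width: 0.0472
```

Request:
{"api": "move_arm", "payload": {"moves": [[0,0,-4,0,0,0,0.5],[0,0,-8,0,0,0,0.5],[0,0,-12,0,0,0,0.5],[0,0,-12,0,0,0,0.5],[0,0,-12,0,0,0,0.5]]}}

```text
time_s: 10.1
tool_pos: [0.54, 0.2033, 0.2311]
tool_rot: [0.807, -0.55, 0.129, 0.175]
ft_force: [-0.2, 0.5, -0.8]
gripper_width: 0.0476
```

```bash
python3 snap.py w7
```

```text
t 10.1 p [0.54   0.2033 0.2311] q [ 0.46  0.08  1.71 -0.4   1.54  1.71] F [-0.2  0.5 -0.8] w 0.0476
```

View pics/w7.png

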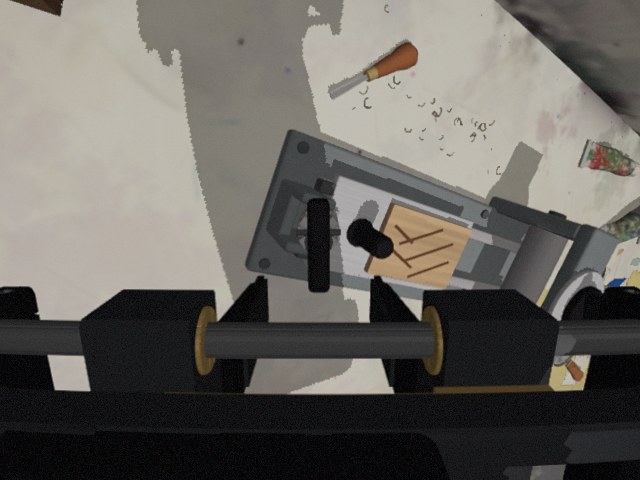

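Run:
```python
from go import *
st=cur()
print(step(st,[.5458,.066,.20],toolR(YAW,0)))
import pickle
r=get_image("side"); t=r["frame"][180:300,240:400,::-1]; cv2.imwrite("pics/s7.png",cv2.resize(t,None,fx=5,fy=5,interpolation=cv2.INTER_CUBIC))
```

```text
t 10.15 p [0.5392 0.2026 0.2293] q [ 0.46  0.08  1.72 -0.4   1.54  1.71] F [ 0.3 -0.1 -0.5] w 0.0475
[10.55, 3.52, 8.48, 0.3837, -0.2689, -1.208]
```

View pics/s7.png

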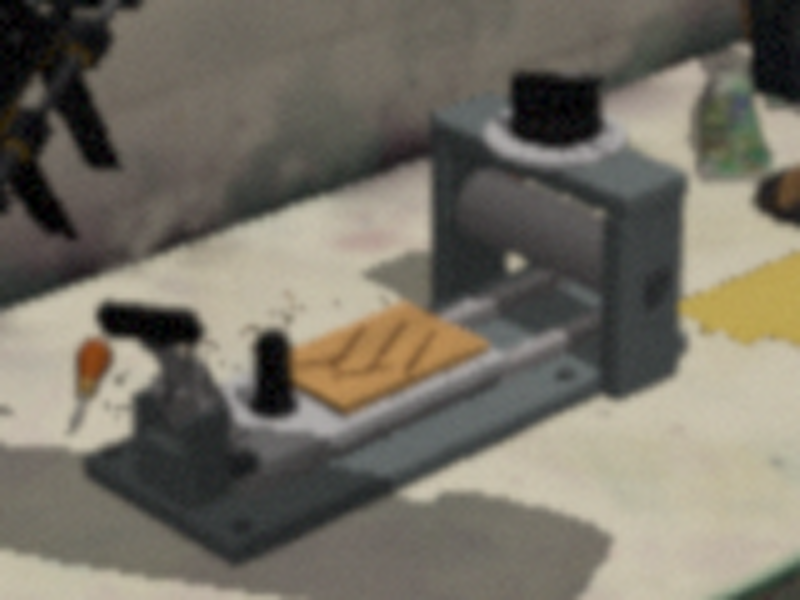

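Request:
{"api": "move_arm", "payload": {"moves": [[4,2,1,0.05,-0.04,-0.15,1],[10.5,3.5,4,0.15,-0.1,-0.4,1],[10.5,3.5,8.5,0.3837,-0.2689,-1.208,1],[10.5,3.5,8.5,0.3837,-0.2689,-1.208,1],[10.5,3.5,8.5,0.3837,-0.2689,-1.208,1]]}}

```text
time_s: 10.7
tool_pos: [0.5424, 0.0634, 0.1939]
tool_rot: [0.965, -0.243, 0.054, 0.079]
ft_force: [0.1, 0.2, -1.0]
gripper_width: 0.0824
```

Run:
```python
from go import *
st=cur()
print(step(st,[.5458,.066,.19],toolR(YAW,0)))
```

```text
t 10.7 p [0.5424 0.0634 0.1939] q [ 0.12 -0.11  1.93 -0.19  1.28  0.66] F [ 0.1  0.2 -1. ] w 0.0824
[0.12, -0.44, 0.36, 0.1621, -0.1069, -0.5254]
```

Request:
{"api": "move_arm", "payload": {"moves": [[0.1,-0.4,0.4,0.162,-0.107,-0.525,1],[0.1,-0.4,0.4,0.162,-0.107,-0.525,1],[0.1,-0.4,0.4,0.162,-0.107,-0.525,1],[0.1,-0.4,0.4,0.162,-0.107,-0.525,1],[0.1,-0.4,0.4,0.162,-0.107,-0.525,1]]}}

```text
time_s: 11.2
tool_pos: [0.5446, 0.0643, 0.1874]
tool_rot: [1.0, 0.015, -0.002, 0.0]
ft_force: [-0.0, -0.1, 0.5]
gripper_width: 0.0951
```

```bash
python3 snap.py w8
python3 - <<'E'
from go import *
import pickle
st,r=pickle.load(open("w8.pkl","rb"));T=wristT(r,st)
print(step(st,[.5458,.066,.059],toolR(YAW,0)))
print(proj(r,[.5458,.066,.096],T))
E
```

```text
t 11.2 p [0.5446 0.0643 0.1874] q [ 0.02 -0.08  1.9  -0.    1.32 -0.01] F [-0.  -0.1  0.5] w 0.0951
[0.17, -0.17, 12.84, 0.0003, 0.0037, -0.0031]
[[320.34001144 247.92062153]]
```

View pics/w8.png

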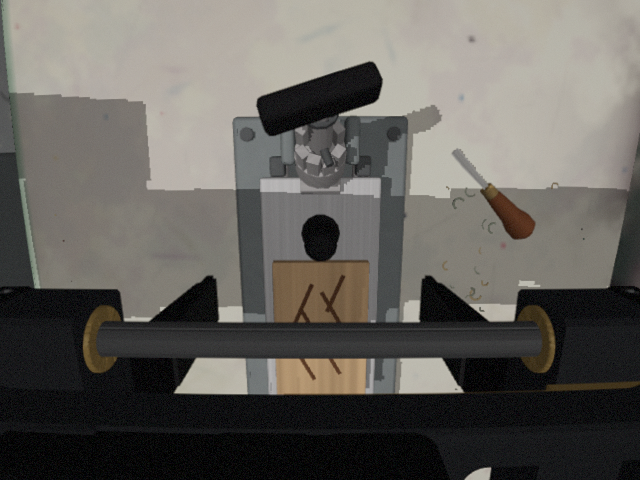

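Run:
```python
import cv2,numpy as np
i=cv2.imread("pics/w8.png")[200:275,280:365]
cv2.imwrite("pics/w8z.png",cv2.resize(np.clip(i.astype(float)*2.2,0,255).astype('uint8'),None,fx=8,fy=8,interpolation=cv2.INTER_CUBIC))
```

```text
(no output)
```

View pics/w8z.png

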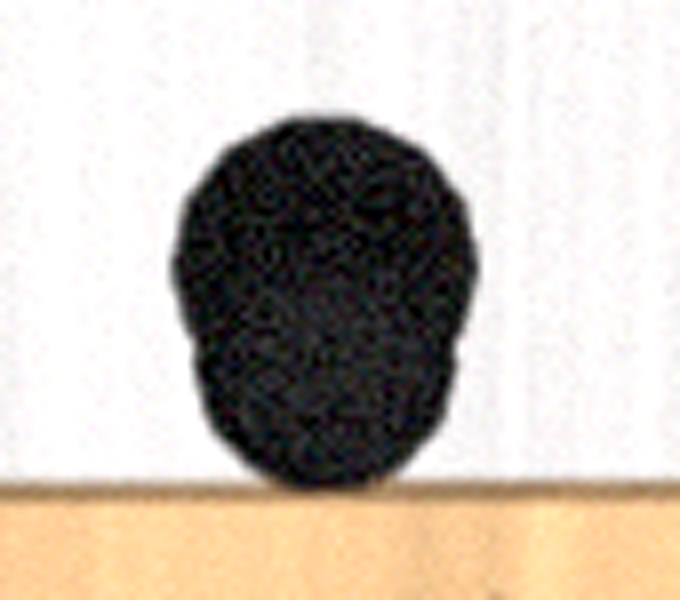

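Request:
{"api": "move_arm", "payload": {"moves": [[0.15,-0.2,4,0,0,0,1],[0.15,-0.2,8,0,0.004,-0.003,1],[0.15,-0.2,11,0,0.004,-0.003,1],[0.15,-0.2,12.7,0,0.004,-0.003,0.5],[0.15,-0.2,12.7,0,0.004,-0.003,0]], "force": 20}}

```text
time_s: 11.75
tool_pos: [0.542, 0.0667, 0.0563]
tool_rot: [1.0, 0.015, -0.004, 0.001]
ft_force: [-0.3, -0.4, -0.7]
gripper_width: 0.0841
```

Request:
{"api": "move_arm", "payload": {"moves": [[0,0,0,0,0,0,0],[0,0,0,0,0,0,0],[0,0,0,0,0,0,0],[0,0,0,0,0,0,0],[0,0,0,0,0,0,0]]}}

```text
time_s: 12.25
tool_pos: [0.5425, 0.0667, 0.0572]
tool_rot: [1.0, 0.015, -0.003, 0.001]
ft_force: [0.2, 0.8, 0.0]
gripper_width: 0.0446
```

Request:
{"api": "move_arm", "payload": {"moves": [[0,0,0,0,0,0,0],[0,0,0,0,0,0,0],[0,0,0,0,0,0,0],[0,0,0,0,0,0,0],[0,0,0,0,0,0,0]]}}

```text
time_s: 12.75
tool_pos: [0.5452, 0.0668, 0.0576]
tool_rot: [1.0, 0.015, 0.001, 0.001]
ft_force: [8.4, 1.0, -5.6]
gripper_width: 0.0232
```

Request:
{"api": "move_arm", "payload": {"moves": [[0,1.5,0,0,0,0,0],[0,3.5,0,0,0,0,0],[0,5.5,0,0,0,0,0],[0,7.5,0,0,0,0,0],[0,9.0,0,0,0,0,0]]}}

```text
time_s: 13.25
tool_pos: [0.5483, -0.0235, 0.0576]
tool_rot: [1.0, 0.015, 0.001, -0.0]
ft_force: [4.1, 3.3, -3.1]
gripper_width: 0.0234
```

```bash
python3 snap.py w9
```

```text
t 13.25 p [ 0.5483 -0.0235  0.0576] q [-0.14  0.05  2.01  0.    1.08 -0.17] F [ 4.1  3.3 -3.1] w 0.0234
```

View pics/w9.png

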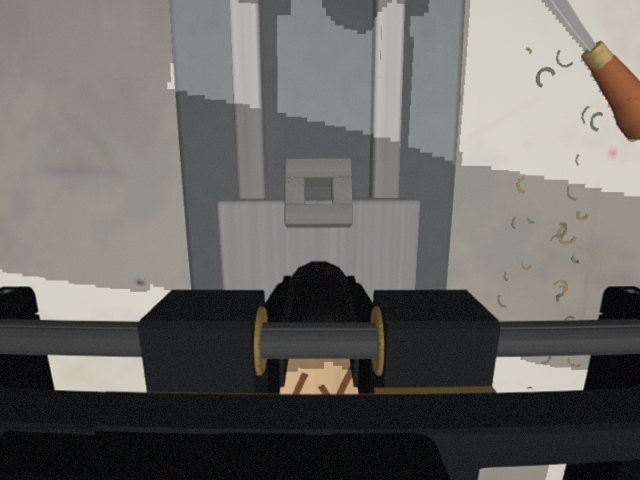

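Request:
{"api": "move_arm", "payload": {"moves": [[0,0.8,0,0,0,0,0],[0,1.5,0,0,0,0,0],[0,2.0,0,0,0,0,0],[0,2.3,0,0,0,0,0],[0,2.5,0,0,0,0,0]]}}

```text
time_s: 13.8
tool_pos: [0.5491, -0.0447, 0.0576]
tool_rot: [1.0, 0.013, 0.001, -0.005]
ft_force: [3.2, 24.8, 1.4]
gripper_width: 0.0233
```

Run:
```python
from go import *
st=cur()
```

```text
t 13.8 p [ 0.5491 -0.0447  0.0576] q [-0.18  0.06  2.    0.01  1.08 -0.22] F [ 3.2 24.8  1.4] w 0.0233
```

Request:
{"api": "move_arm", "payload": {"moves": [[0,-0.1,0,0,0,0,0],[0,-0.1,0,0,0,0,0.5],[0,-0.1,0,0,0,0,0.5],[0,-0.1,0,0,0,0,0.5],[0,-0.1,0,0,0,0,0.5]]}}

```text
time_s: 14.3
tool_pos: [0.5489, -0.0441, 0.0577]
tool_rot: [1.0, 0.013, 0.001, -0.005]
ft_force: [-0.1, 0.2, 0.5]
gripper_width: 0.0461
```

Request:
{"api": "move_arm", "payload": {"moves": [[0,0,-3,0,0,0,0.6],[0,0,-8,0,0,0,0.8],[0,0,-13,0,0,0,1],[0,0,-18,0,0,0,1],[0,0,-22,0,0,0,1]]}}

```text
time_s: 14.8
tool_pos: [0.5488, -0.0468, 0.2814]
tool_rot: [1.0, 0.013, 0.003, -0.005]
ft_force: [1.0, 0.2, -0.0]
gripper_width: 0.0825
```

```bash
python3 - <<'E'
from go import *
st=cur()
print(step(st,[.5536,-.179,.285],toolR(YAW,0,np.radians(50))))
E
python3 snap.py w10
```

```text
t 14.8 p [ 0.5488 -0.0468  0.2814] q [-0.19 -0.13  1.79  0.01  1.48 -0.21] F [ 1.   0.2 -0. ] w 0.0825
[0.15, 13.23, -0.48, -0.0108, -0.0012, 0.8653]
t 14.8 p [ 0.5488 -0.0468  0.2814] q [-0.19 -0.13  1.79  0.01  1.48 -0.21] F [ 1.   0.2 -0. ] w 0.0825
```

View pics/w10.png

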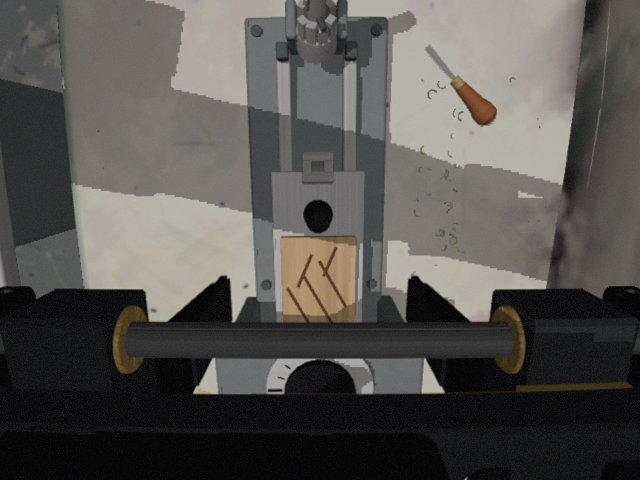

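Request:
{"api": "move_arm", "payload": {"moves": [[0.1,4,-2,0,0,0.15,1],[0.1,8,-2,-0.01,0,0.3,1],[0.1,12,-2,-0.01,0,0.45,1],[0.15,13.2,-1,-0.011,0,0.6,1],[0.15,13.2,-0.5,-0.011,0,0.75,1]]}}

```text
time_s: 15.35
tool_pos: [0.5559, -0.1816, 0.2922]
tool_rot: [0.934, -0.358, 0.006, -0.001]
ft_force: [-0.9, 1.0, -0.3]
gripper_width: 0.0951
```

Run:
```python
from h import *
import pickle
st,r=pickle.load(open("w10.pkl","rb"));T=wristT(r,st)
P=np.array([.5502+.0357*-.015,-.0592+.015,.096])
for dy in (-.006,0,.006): print(proj(r,P+[0,dy,0],T))
from go import *
st=cur()
print(step(st,[.5536,-.179,.275],toolR(YAW,0,np.radians(50))))
```

```text
[[317.99314142 230.83113271]]
[[318.1656389 224.5092624]]
[[318.33943317 218.14114203]]
t 15.35 p [ 0.5559 -0.1816  0.2922] q [-0.41 -0.06  1.71  0.    1.48  0.32] F [-0.9  1.  -0.3] w 0.0951
[-0.36, -0.04, 1.71, -0.0058, -0.0101, 0.107]
```

Request:
{"api": "move_arm", "payload": {"moves": [[-0.35,0,1.0,-0.006,-0.01,0.107,1],[-0.35,0,1.0,-0.006,-0.01,0.107,1],[-0.35,0,1.0,-0.006,-0.01,0.107,1],[-0.35,0,1.0,-0.006,-0.01,0.107,1],[-0.35,0,1.0,-0.006,-0.01,0.107,1]]}}

```text
time_s: 15.85
tool_pos: [0.5537, -0.1793, 0.2829]
tool_rot: [0.913, -0.407, 0.001, 0.0]
ft_force: [-0.3, 0.4, -0.1]
gripper_width: 0.0952
```

```bash
python3 snap.py w11
python3 - <<'E'
from go import *
import pickle
st,r=pickle.load(open("w11.pkl","rb"));T=wristT(r,st)
print(step(st,[.5536,-.179,.275],toolR(YAW,0,np.radians(50))))
i=r["frame"][:,:,::-1].copy()
for c in ([.5536,-.179],):
  for s in (-.029,0,.029):
    a=YAW+np.radians(40); P=np.array([c[0]-s*np.cos(a),c[1]-s*np.sin(a),.197]);u=proj(r,P,T)[0];print(u);cv2.circle(i,tuple(int(v) for v in u),3,(0,0,255),1)
cv2.imwrite("pics/w11m.png",i)
E
```

```text
t 15.85 p [ 0.5537 -0.1793  0.2829] q [-0.41 -0.06  1.73 -0.    1.48  0.43] F [-0.3  0.4 -0.1] w 0.0952
[-0.03, -0.01, 0.79, -0.0003, -0.0014, 0.0012]
[317.59321674 210.37166537]
[317.49960269 252.51257842]
[317.41226921 292.48375044]
```

View pics/w11m.png

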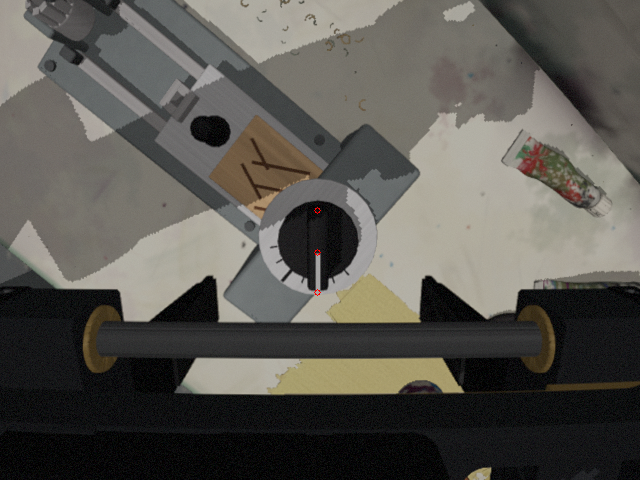

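Request:
{"api": "move_arm", "payload": {"moves": [[0,0,4,0,0,0,1],[0,0,8,0,0,0,0.7],[0,0,10,0,0,0,0.5],[0,0,11,0,0,0,0.4],[0,0,11,0,0,0,0.4]], "force": 30}}

```text
time_s: 16.4
tool_pos: [0.5532, -0.179, 0.1717]
tool_rot: [0.913, -0.407, -0.001, 0.0]
ft_force: [0.3, 0.4, 0.3]
gripper_width: 0.0687
```

Request:
{"api": "move_arm", "payload": {"moves": [[0,0,0,0,0,0,0],[0,0,0,0,0,0,0],[0,0,0,0,0,0,0],[0,0,0,0,0,0,0],[0,0,0,0,0,0,0]]}}

```text
time_s: 16.9
tool_pos: [0.5534, -0.1791, 0.1723]
tool_rot: [0.913, -0.407, -0.0, 0.0]
ft_force: [0.2, -0.4, 0.6]
gripper_width: 0.0286
```

Request:
{"api": "move_arm", "payload": {"moves": [[0,0,0,0,0,0,0],[0,0,0,0,0,0,0],[0,0,0,0,0,0,0],[0,0,0,0,0,0,0],[0,0,0,0,0,0,0]]}}

```text
time_s: 17.4
tool_pos: [0.5533, -0.1789, 0.1725]
tool_rot: [0.913, -0.407, -0.0, 0.0]
ft_force: [-2.8, 2.0, 3.5]
gripper_width: 0.015
```

Run:
```python
from go import *
st=cur()
print(st["ft_torque"],step(st,[.5536,-.179,.173],toolR(YAW,0,np.radians(50))))
```

```text
t 17.4 p [ 0.5533 -0.1789  0.1725] q [-0.4   0.    1.85 -0.    1.29  0.43] F [-2.8  2.   3.5] w 0.015
[ 0.34621195  0.42925111 -0.01507027] [0.03, -0.02, -0.05, 0.0003, 0.0007, 0.0016]
```

Request:
{"api": "move_arm", "payload": {"moves": [[0,0,0,0,0,0.13,0],[0,0,0,0,0,0.27,0],[0,0,0,0,0,0.41,0],[0,0,0,0,0,0.55,0],[0,0,0,0,0,0.69,0]]}}

```text
time_s: 17.9
tool_pos: [0.553, -0.1786, 0.1726]
tool_rot: [0.721, -0.693, -0.001, 0.0]
ft_force: [-3.7, 2.4, 2.9]
gripper_width: 0.0193
```

Run:
```python
from go import *
st=cur()
print(st["ft_torque"],step(st,[.5536,-.179,.173],toolR(YAW,0,np.radians(90))))
```

```text
t 17.9 p [ 0.553  -0.1786  0.1726] q [-0.4   0.    1.85 -0.    1.29  1.13] F [-3.7  2.4  2.9] w 0.0193
[0.46019088 0.53808032 1.06244616] [0.04, -0.06, -0.04, 0.0015, 0.0002, 0.0067]
```

```bash
python3 snap.py w12
python3 - <<'E'
import cv2
i=cv2.imread("pics/w12.png")
cv2.imwrite("pics/w12z.png",cv2.resize(i[200:400,200:440],None,fx=3,fy=3,interpolation=cv2.INTER_CUBIC))
E
```

```text
t 17.9 p [ 0.553  -0.1786  0.1726] q [-0.4   0.    1.85 -0.    1.29  1.13] F [-3.7  2.4  2.9] w 0.0193
```

View pics/w12z.png

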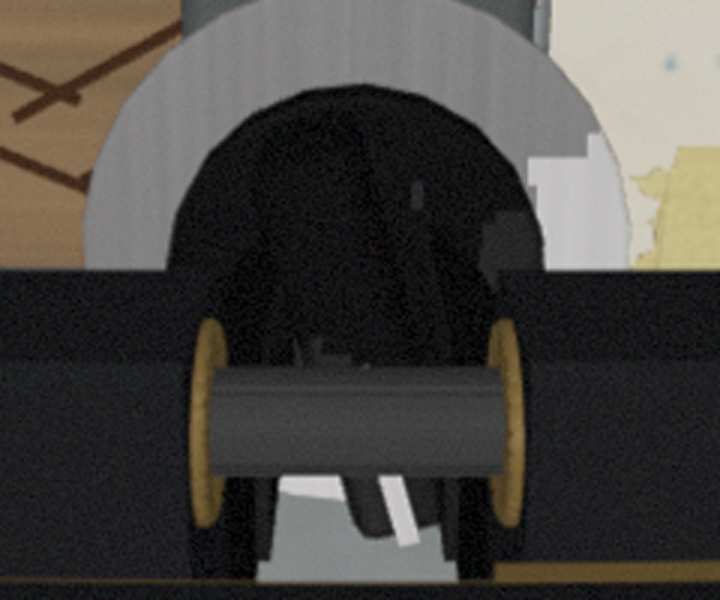

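Run:
```python
from bench import *
import cv2
s=observe();print(s["ft_torque"],s["gripper_width"])
r=get_image("top"); t=r["frame"][190:270,340:440,::-1]; cv2.imwrite("pics/t12.png",cv2.resize(t,None,fx=7,fy=7,interpolation=cv2.INTER_CUBIC))
```

```text
[0.41253158 0.42085989 0.91150167] 0.01955470773557612
```

View pics/t12.png

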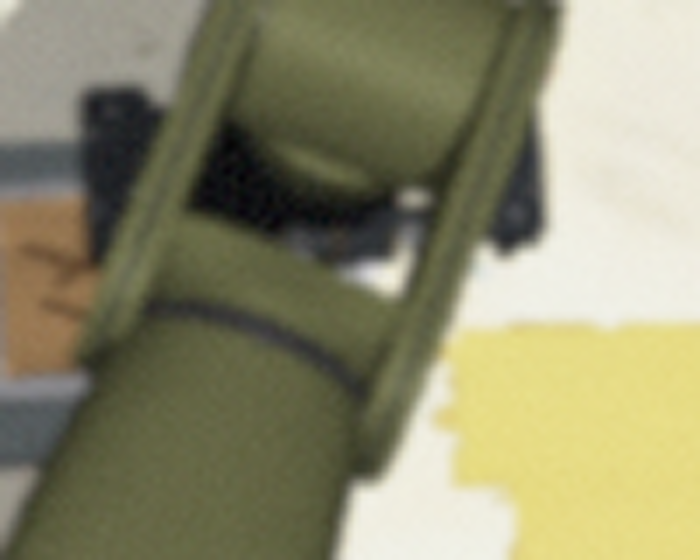

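Request:
{"api": "move_arm", "payload": {"moves": [[0,0,0,0,0,0.02,0],[0,0,0,0,0,0.02,0],[0,0,0,0,0,0.02,0],[0,0,0,0,0,0.02,0],[0,0,0,0,0,0.02,0]], "force": 60}}

```text
time_s: 18.5
tool_pos: [0.553, -0.1785, 0.1726]
tool_rot: [0.716, -0.698, -0.001, 0.0]
ft_force: [-3.9, 2.2, 2.5]
gripper_width: 0.0176
```

```bash
python3 snap.py w13
python3 - <<'E'
import cv2
i=cv2.imread("pics/w13.png")
cv2.imwrite("pics/w13z.png",cv2.resize(i[200:400,200:440],None,fx=3,fy=3,interpolation=cv2.INTER_CUBIC))
from bench import *
print(observe()["ft_torque"])
E
```

```text
t 18.5 p [ 0.553  -0.1785  0.1726] q [-0.4   0.    1.85 -0.    1.29  1.14] F [-3.9  2.2  2.5] w 0.0176
[0.45334872 0.51193857 0.99200322]
```

View pics/w13z.png

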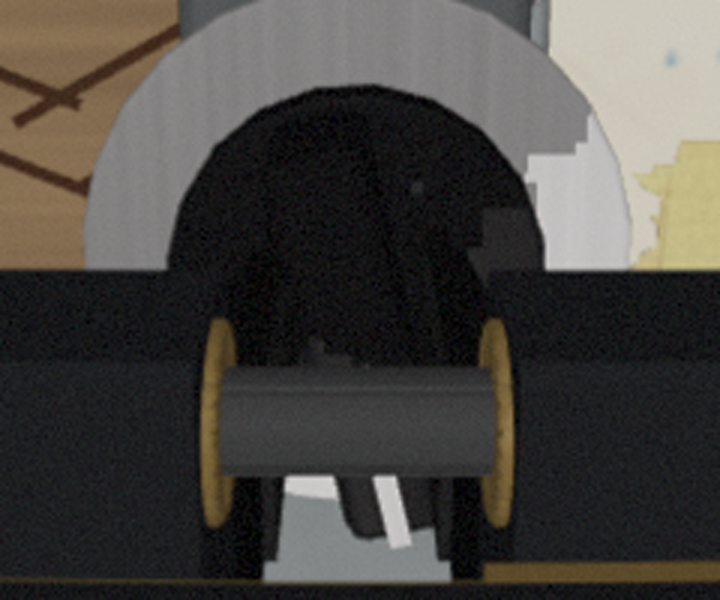

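Request:
{"api": "move_arm", "payload": {"moves": [[0,0,0,0,0,0.05,0],[0,0,0,0,0,0.1,0],[0,0,0,0,0,0.13,0],[0,0,0,0,0,0.13,0],[0,0,0,0,0,0.13,0]], "force": 60}}

```text
time_s: 19.05
tool_pos: [0.5532, -0.1785, 0.1726]
tool_rot: [-0.669, 0.743, 0.001, -0.0]
ft_force: [-1.3, 2.0, 1.4]
gripper_width: 0.0148
```

```bash
python3 snap.py w14
python3 - <<'E'
import cv2
i=cv2.imread("pics/w14.png")
cv2.imwrite("pics/w14z.png",cv2.resize(i[200:400,200:440],None,fx=3,fy=3,interpolation=cv2.INTER_CUBIC))
from go import *
st=cur()
print(st["ft_torque"],step(st,[.5536,-.179,.173],toolR(YAW,0,np.radians(90))))
E
```

```text
t 19.05 p [ 0.5532 -0.1785  0.1726] q [-0.4   0.    1.85  0.    1.29  1.27] F [-1.3  2.   1.4] w 0.0148
t 19.1 p [ 0.5532 -0.1785  0.1726] q [-0.4   0.    1.85  0.    1.29  1.27] F [-1.8  1.8  2. ] w 0.0154
[0.47022238 0.16446356 0.69832784] [0.05, -0.04, -0.04, 0.0009, 0.0006, -0.1372]
```

View pics/w14z.png

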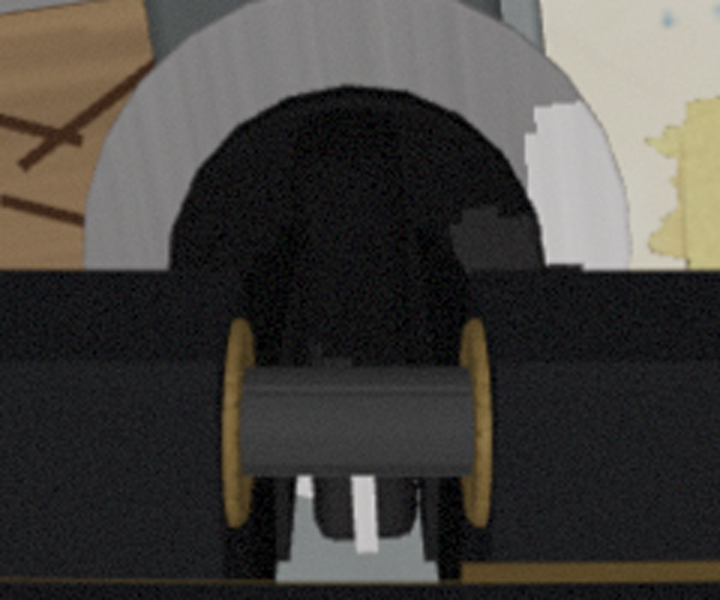

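Request:
{"api": "move_arm", "payload": {"moves": [[0,0,0,0,0,-0.07,0],[0,0,0,0,0,-0.14,0],[0,0,0,0,0,-0.14,0],[0,0,0,0,0,-0.14,0],[0,0,0,0,0,-0.14,0]]}}

```text
time_s: 19.6
tool_pos: [0.5536, -0.1785, 0.1726]
tool_rot: [0.719, -0.695, -0.0, -0.0]
ft_force: [0.5, 1.9, 0.9]
gripper_width: 0.0145
```

```bash
python3 snap.py w15
python3 - <<'E'
import cv2
i=cv2.imread("pics/w15.png")
cv2.imwrite("pics/w15z.png",cv2.resize(i[200:400,200:440],None,fx=3,fy=3,interpolation=cv2.INTER_CUBIC))
from go import *
st=cur()
print(st["ft_torque"],step(st,[.5536,-.179,.173],toolR(YAW,0,np.radians(90))))
E
```

```text
t 19.6 p [ 0.5536 -0.1785  0.1726] q [-0.4   0.    1.85  0.    1.29  1.13] F [0.5 1.9 0.9] w 0.0145
t 19.65 p [ 0.5536 -0.1785  0.1726] q [-0.4   0.    1.85  0.    1.29  1.13] F [1.6 2.3 0.6] w 0.015
[ 0.45735323 -0.24278141 -0.08147603] [0.05, 0.0, -0.04, -0.0002, 0.0007, 0.0014]
```

View pics/w15z.png

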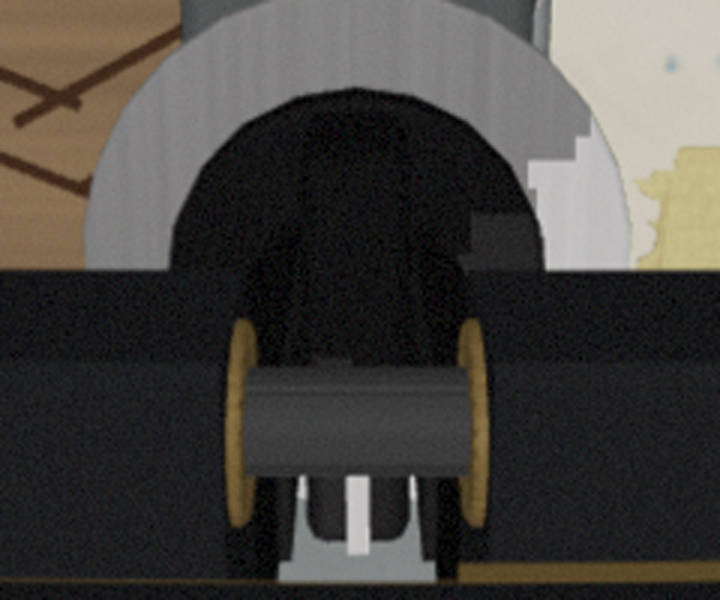

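Bar aligned with the press front and torque near zero. Release and lift.

Request:
{"api": "move_arm", "payload": {"moves": [[0,0,0,0,0,0,0.5],[0,0,0,0,0,0,0.5],[0,0,0,0,0,0,0.5],[0,0,0,0,0,0,0.5],[0,0,0,0,0,0,0.5]]}}

```text
time_s: 20.15
tool_pos: [0.5535, -0.1786, 0.1725]
tool_rot: [0.719, -0.695, -0.0, -0.0]
ft_force: [-0.3, 0.2, 0.4]
gripper_width: 0.0457
```

Request:
{"api": "move_arm", "payload": {"moves": [[0,0,-3,0,0,0,0.5],[0,0,-7,0,0,0,0.5],[0,0,-12,0,0,0,0.5],[0,0,-16,0,0,0,0.5],[0,0,-18,0,0,0,0.5]]}}

```text
time_s: 20.65
tool_pos: [0.5546, -0.1792, 0.3581]
tool_rot: [0.719, -0.695, 0.003, -0.001]
ft_force: [-0.4, -0.6, -0.0]
gripper_width: 0.0474
```

Request:
{"api": "move_arm", "payload": {"moves": [[0,5,0,0,0,0,0.5],[0,10,0,0,0,0,0.5],[0,10,0,0,0,0,0.5],[0,10,0,0,0,0,0.5],[0,10,0,0,0,0,0.5]]}}

```text
time_s: 21.15
tool_pos: [0.4552, -0.1827, 0.3576]
tool_rot: [0.719, -0.695, 0.004, -0.002]
ft_force: [0.6, -1.2, -1.2]
gripper_width: 0.0475
```

```bash
python3 snap.py w16
python3 - <<'E'
from bench import *
import cv2
for n,(a,b,c,d),f in (("side",(180,300,240,400),5),("top",(140,290,140,500),2.2)):
    r=get_image(n); t=r["frame"][a:b,c:d,::-1]; cv2.imwrite(f"pics/{n}16.png",cv2.resize(t,None,fx=f,fy=f,interpolation=cv2.INTER_CUBIC))
E
```

```text
t 21.15 p [ 0.4552 -0.1827  0.3576] q [-0.49 -0.29  1.8   0.    1.62  1.04] F [ 0.6 -1.2 -1.2] w 0.0475
```

View pics/w16.png

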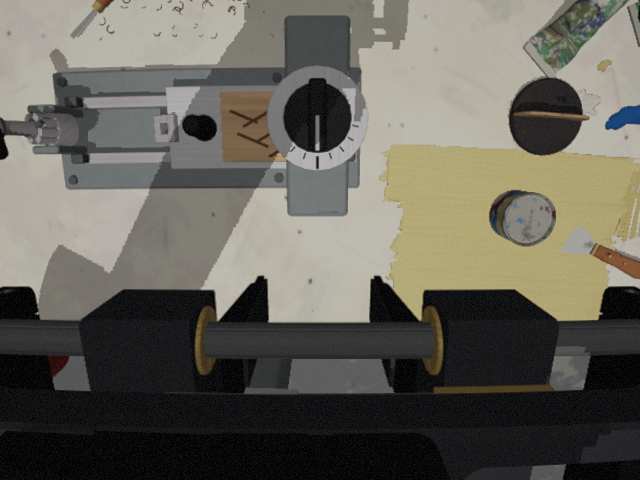

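View pics/side16.png

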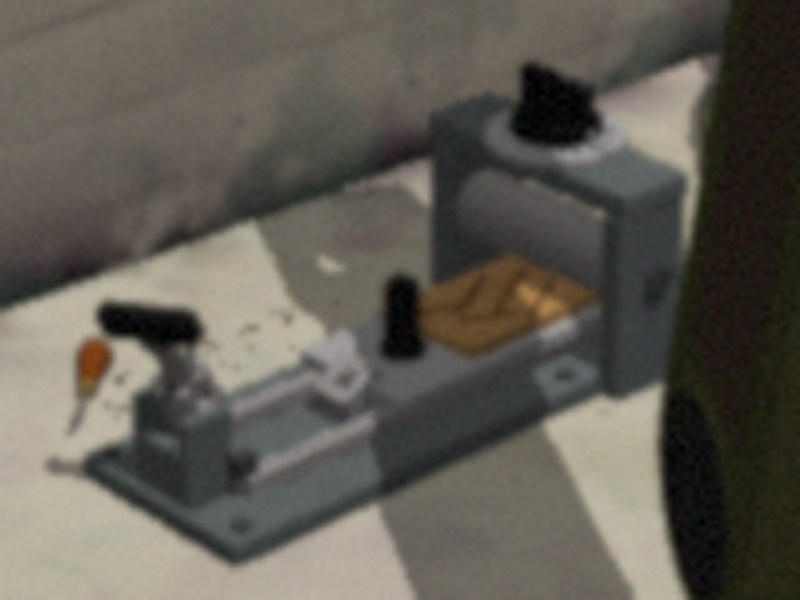

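View pics/top16.png

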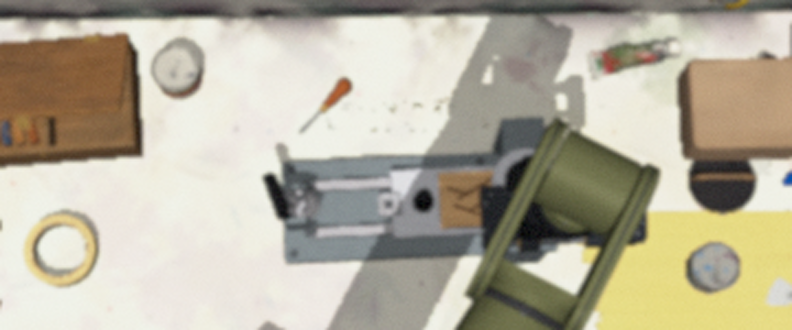

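```bash
python3 - <<'E' | tail -4
from fit2 import *
p=np.array([.5495,-.0594,.033])
for b in (100,104,110): 
    q=proj(d["side"],w(p,[[0,125-b,96],[0,125,96]])); print(b,(q[0]-q[1])*5,"meas",(131,-58))
from bench import *
print(close_job())
E
```

```text
104 [125.28289139 -52.43982813] meas (131, -58)
110 [132.26101753 -55.36069955] meas (131, -58)
the job is handed in; nothing more can be done
None
```

The job is handed in after about 21 s of the 56 s. All four steps look complete in the last pictures and force readings; `close_job` gives no verdict.

- **Lock:** I pulled the T-handle out about 20.9 mm, twisted it 1.22 rad clockwise and let it down. It settled at about 13.9 mm, in the rest notch. Later side pictures show it still parked there.
- **Bed:** I slid it by the post grip until it hit the stop, at about 25 N and 111 mm of tool travel. The side picture agrees with roughly 110 mm; the other values I compared (100 and 104 mm) fit less well.
- **Dial:** It started two clicks short of the long mark. On the first turn the bar slipped in the jaws and lagged by about 0.2 rad. I raised the grip to 60 N and went about 0.14 rad past the mark, within the same click. Then I turned back until the torque was near zero. The last wrist picture shows the pointer on the long mark.
- **Bystanders:** The tin, rubbing pad and tape look undisturbed in the last top picture. The arm never went near them, and I did not measure their positions. The gripper was clear of everything at hand-in.

**Checks that disagreed:**
- When I gripped the T-handle the finger opening read 20 mm instead of the 16 mm expected, but the handle moved with the gripper throughout.
- The first fit of the press position was off by up to 4 pixels; the wrist camera brought that down to about 2.

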